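# File the blood-film slide holder in the lever arch file

## Task

File the white slide holder that carries two glass slides (not the empty one with open windows) in the lever arch file: lift the lever up until the rings stand wide open, lay the holder flat on the filed boards with its two holes over the two posts, setting it down rather than dropping it, and press the lever right down so that the rings are shut. Then prove that the rings hold by pulling the holder straight up against them with about 6 N (never over 20 N), and lay it back flat and let go, leaving the other things on the desk where they are.

Things in the scene. Friction and masses are not known exactly. Their poses are not given: they have to be found in the camera images.
- file: Lever arch file lying open, fixed, 435 x 216 mm, covers 3 mm thick, flat on the desk. Origin on the desk top under the ring mechanism; x from spine to filed boards, y along the spine, z up. Back cover x -62..126, spine panel -123..-64, front cover -309..-125 mm, all y -108..108. Two posts at x 24, y +-40; arches come from the spine side onto the posts; the lever lies between the arches.
- post_left (a point): Tip of the steel post (4.6 mm thick, upright, pointed tip) at file (24, 40, 48) mm; axes as the file's.
- post_right (a point): Tip of the like post at file (24, -40, 48) mm; axes as the file's.
- seat (a point): Point on the flat top of the filed stack of index boards (file x 16..123, y -100..100 mm, top at z = 19 mm), at file (66, 0, 19) mm: here the holder's origin comes to lie, its axes parallel to the file's. A holder lifted from here is stopped by the shut rings after 27 mm. Axes as the file's.
- arches: Two arches of 4.6 mm steel wire at y = +-40 mm on one rod; origin on the rod, at file (-26, 0, 12) mm. Shut, they rise at x = -26, run level at z 55..57 mm (wire centre) and come down on the post tips. Only the lever moves them: lifted fully, it swings them 0.71 rad back toward the spine, their tips then at file x = -13, z = 73 mm, clear of the posts.
- lever (a joint): Lever angle, rad: 0 lying down, rings shut; 1.4 (end stop) nearly upright, rings wide open. Hinge axis along the file's y through lever_hinge; lifting moves the tab up and toward the filed boards. A spring drives the arches open: about 1 N lifts the tab to 0.25 rad, from there it springs open; pressing down takes up to 6 N at the tab, and below 0.25 rad it snaps down and locks.
- lever_tab (a point): Centre of the black finger tab on the lever's end: 20 mm along the lever, 20 wide along y, 9 thick. Lying down it is at file (-54, 0, 23.5) mm with free space below; open at file (-3, 0, 69). Pinched across its width from above it can be carried round the hinge (radius 52.5 mm), turning between the pads. The arches leave 37 mm free either side of its middle. Axes turn with the lever.
- lever_hinge (a point): Point on the lever's hinge axis, at file (-2, 0, 16) mm; axes as the file's.
- holder: White plastic slide holder with two glass slides (pale, white end fields): plate 102 (x) x 104 (y) x 8 mm, about 0.09 kg, loose. Origin: middle of the underside, z up. Through holes 11 mm wide at x -42, y +-40 mm. A straight grip rib stands along x on its middle (x -27..33, y -5.5..5.5, z 8..30 mm): pinch it across y from above. The glass lies 5 mm above the underside.
- holder_hole_left (a point): Centre of the holder's hole at its (-42, 40, 0) mm, on the underside; belongs over post_left.
- holder_hole_right (a point): Centre of the holder's hole at its (-42, -40, 0) mm, on the underside; belongs over post_right.
- empty_holder: The same white holder without slides: its two windows, 74 x 29 mm, are open and show the desk. Bystander, loose; origin and axes as the holder's. The two holders may have changed places.
- amber_bottle: Amber bottle with black cap, 46 mm across, 108 mm high, standing; origin under its middle. Bystander, loose.
- dropper: Small dropper bottle, 34 mm across, 102 mm high, standing; origin under its middle. Bystander, loose.
- tape_roll: Roll of tape, 98 mm across, 25 mm high, lying on the file's front cover; origin under its middle. Bystander, loose.
- temp_logger: Cream temperature logger, 52 x 82 x 17 mm; origin under its middle. Bystander, loose.
- rubber_stamp: Rubber stamp with turned handle, 23 x 46 x 70 mm, standing; origin under its middle. Bystander, loose.
- pen: White ballpoint pen, 145 mm long, lying; origin under its middle. Bystander, loose.

How it is judged:
By the outcome, as a careful person would: the job done as asked, in the order asked, and still so for the second after the job is handed in, with the robot touching nothing.
It also fails if it takes over 72 s, if anything falls off the work surface, if the arm or the gripper's body presses on something with over 40 N, if the wrist force passes 120 N, or if a joint passes its speed limit or range.

## Robot

A 6-joint arm with a two-finger parallel gripper is mounted at the origin on a cart in front of the work surface, level with it; the furniture and walls round the work are solid. World frame = base frame: x ahead of the robot, y to its left, z up, the work surface at z = 0. Lengths are in m, angles in rad, forces in N, time in s.
With the tool pointing down it reaches from about 0.35 to 0.775 m from the base axis. Payload 7.3 kg.
Tool frame: the origin (TCP) lies at the centre of the arm's flange, where the gripper is bolted on; the fingertips stand ctrl.tcp_to_tips ahead of it and the grasp point (between the pads) lies 159 mm ahead of it (ctrl.tcp_to_tips is the distance from the TCP to the fingertips, in m); z points along the fingers, x is the direction in which the jaws open and shut, and the axes are right-handed (so a half turn about z gives the same grasp; the last joint's range is limited). The gripper opens to 92 mm and grips with 3 to 60 N. Pads are 19 mm wide; open, the fingers measure 130 mm over their backs; the gripper's body (75 mm by 190 mm) begins 47 mm behind the grasp point.
Start: joints at [-0.146, 0.342, 1.524, -0, 1.275, -0.146], TCP at [0.525, 0, 0.405] pointing down, gripper open.
Joint ranges: [-2.53, 2.53], [-0.77, 2.02], [0.04, 2.7], [-1, 4.14], [0.28, 2.66], [-3.11, 3.11]. Speed limits (rad/s): [2.57, 2.57, 3.14, 3.14, 3.14, 3.14].

## Interface

Orientations are given as a unit quaternion [x, y, z, w].
In Python, from plant import ctrl, vision, order, models gives the robot as it stands. The module is installed in compiled form; this text tells all that it offers.
- The arm moves only by the tool drive_tool, never from a script. Its argument "targets" is a list that holds one entry, the list of rows, each a list of 7 numbers: the turn, a rotation vector about the world's x, y, z in rad, then the shift along the world's x, y, z in mm, then the opening, from 0 (shut) to 1 (fully open). A call has 1 to 8 rows; each row shifts and turns the commanded pose from where the row before left it; what a row does not reach is not made up. A row lasts 1/8 s, in which the tool goes at most 62.5 mm and 10.7 degrees, less where a joint would pass 70% of its speed; a pose out of reach is approached as far as the arm can. A call is refused whole if a number of a shift passes 62.5 or a number of a turn 0.188, either way. A call with a gripper value outside its range is refused whole. The fingers move at their own pace and stop on an object; the grip force is fixed at half the most. Time passes only in rows, so rows that do not move let the fingers close. It gives the time, the measured TCP pose, the force and the opening at its end, in the units of the state.
- ctrl.get_obs(): the state, without advancing time (a new reading comes with each control period).
- vision.read_camera(name): name is "scene" or "side" or "wrist"; returns the picture (384x512x3 uint8, red, green, blue); there is no depth.
- vision.camera_model(name): a dict with "mtx" (3x3 intrinsics, pixels), "k1" (the pictures are not rectified: a ray, as slopes to the right and down, at radius r is drawn at 1 + k1 r^2 times it, then the intrinsics apply), "camera_from_world" (4x4, takes a point from world to camera coordinates). Camera axes: x right, y up, looking along -z (the intrinsics and any distortion apply to the point x, -y, -z); pixel columns grow to the right and rows downward; lengths in m; the calibration is good to about 2 mm. A picture is of the moment at which its call begins: read the wrist's pose just before it. camera_model takes no time and is no camera call; for the wrist camera it gives the pose at the moment of the call.
- order.hand_in(): hands the job in, once; it reports no verdict.
Trained networks look in the newest picture that a camera, given by its name, has taken for a name from the list of things; names that differ only in an ending like _2 or _b are one class to them, and where a whole thing is asked for, a point or a joint stands for the part that bears it (a point fixed in the world has none). Each returns a list of dicts, best first, with "p" (0 to 1); they miss things now and then, are a little off and sometimes report something else, mostly with a low value. They report only what shows in the picture. A call takes as long as a camera call.
- models.find_in(name, camera): "rect" ([left, top, right, bottom] in pixels, round what is visible of it).
- models.masks_of(name, camera): "pixels" (384x512 bool, what is visible of it) and "rect" ([left, top, right, bottom] in pixels, round what is visible of it).
- models.tip_of(name, camera): "point" ([column, row] in pixels: a listed point, or the origin of a listed thing).
The state is a dict: "clock": time; "joints": joint angles; "dq": joint speeds; "effort": joint torques, N m; "tcp_pos": TCP position; "tool_rot": TCP orientation; "ft_force": force on the tool from outside, world axes, zero at the start; "ft_torque": the same for the moment, N m; "opening": finger opening in m.
Only numpy, scipy, OpenCV 4.12 (cv2) and the standard library are available. Lean on these libraries where they do the work, as an engineer would, in place of code of your own. Each camera call takes 0.05 s, during which the arm holds its last target. There are 200 camera calls.

## Working session

There is one attempt and no reset: what is moved stays moved. The work goes in short steps, Python scripts to look and compute and a tool call to move; the robot and the scene stay as the last step left them, time stands still between calls to the robot, and variables do not carry over. Pictures are saved under pics/ and viewed, about 8 in all and at most 12, crops included, and the job is handed in when it is done.

Besides the shell and the picture viewer there is one more tool, called after "Emit:" as name(argument=value, ...), one argument or row to a line, values as JSON. drive_tool: Moves the arm, as the interface text tells. Its arguments: {"type":"object","properties":{"targets":{"type":"array"}},"required":["targets"]}

```bash
mkdir -p pics; cat > h.py <<'E'
import numpy as np, cv2
from plant import ctrl, vision, order, models
def ray(cam,uv):
    m=vision.camera_model(cam) if isinstance(cam,str) else cam
    K=np.array(m["mtx"]);T=np.array(m["camera_from_world"]);k=m["k1"]
    d=np.array([(uv[0]-K[0,2])/K[0,0],(uv[1]-K[1,2])/K[1,1]])
    s=d.copy()
    for _ in range(20): s=d/(1+k*(s@s))
    R=T[:3,:3];o=-R.T@T[:3,3]
    return o,R.T@np.array([s[0],-s[1],-1])
def atz(cam,uv,z):
    o,d=ray(cam,uv);return o+d*(z-o[2])/d[2]
def proj(cam,P):
    m=vision.camera_model(cam) if isinstance(cam,str) else cam
    K=np.array(m["mtx"]);T=np.array(m["camera_from_world"]);k=m["k1"]
    P=np.atleast_2d(P);c=P@T[:3,:3].T+T[:3,3]
    s=np.c_[c[:,0],-c[:,1]]/(-c[:,2:]);s=s*(1+k*(s**2).sum(1,keepdims=True))
    return s*[K[0,0],K[1,1]]+[K[0,2],K[1,2]]
def save(img,n): cv2.imwrite("pics/"+n,cv2.cvtColor(img,cv2.COLOR_RGB2BGR))
E
python3 - <<'E'
from h import *
np.set_printoptions(precision=4,suppress=True)
print(ctrl.get_obs(),ctrl.tcp_to_tips)
Z={"post_left":.048,"post_right":.048,"seat":.019,"lever_tab":.0235,"lever_hinge":.016,"holder":0,"holder_hole_left":0,"holder_hole_right":0,"empty_holder":0,"file":0,"amber_bottle":0,"dropper":0,"tape_roll":.003,"temp_logger":0,"rubber_stamp":0,"pen":0}
ims=[]
for c in("scene","side","wrist"):
    im=vision.read_camera(c);save(im,c+"0.png")
    for n,z in Z.items():
        if c!="scene" and n in("amber_bottle","dropper","tape_roll","temp_logger","rubber_stamp","pen"):continue
        for r in models.tip_of(n,c)[:2]:
            print(c,n,round(r["p"],2),np.round(r["point"],1),atz(c,r["point"],z)[:2])
E
```

```text
{'clock': 0.0, 'joints': array([-0.146 ,  0.3428,  1.525 , -0.    ,  1.2754, -0.146 ]), 'dq': array([ 0.0006,  0.0001,  0.0003, -0.0014, -0.    , -0.0004]), 'effort': array([  0.0008, -43.1246, -24.422 ,   0.0718,   0.0559,  -0.0001]), 'tcp_pos': array([0.5249, 0.    , 0.404 ]), 'tool_rot': array([ 1.    ,  0.    , -0.0008, -0.0001]), 'ft_force': array([ 0.1361,  0.0094, -0.528 ]), 'ft_torque': array([-0.0122, -0.028 , -0.0257]), 'opening': 0.09169993258716133} 0.178
scene post_left 0.97 [242.9 183.3] [ 0.5278 -0.0537]
scene post_left 0.22 [240.6 336.4] [ 0.3278 -0.468 ]
scene post_right 0.86 [212.5 180. ] [ 0.4518 -0.0032]
scene seat 0.63 [222.9 199.9] [ 0.4577 -0.0643]
scene lever_tab 0.48 [213.2 228.6] [ 0.3913 -0.1507]
scene lever_tab 0.43 [231.9 165.6] [0.5373 0.048 ]
scene holder 0.83 [263.2 255.7] [ 0.4841 -0.2759]
scene holder_hole_left 0.7 [272. 273.] [ 0.4811 -0.333 ]
scene holder_hole_right 0.74 [280.4 249.4] [ 0.5358 -0.2783]
scene empty_holder 0.69 [183.4 146.6] [0.4356 0.218 ]
scene file 0.96 [230.8 187.4] [ 0.5048 -0.0145]
scene file 0.47 [272.6 271.9] [ 0.484  -0.3308
[... 707 characters left out ...]
6] [ 0.4846 -0.2789]
side holder 0.33 [226.3 145.4] [0.4538 0.2563]
side holder_hole_left 0.68 [255.7 254.4] [ 0.4888 -0.3393]
side holder_hole_right 0.7 [271.2 237.8] [ 0.5412 -0.2795]
side empty_holder 0.57 [223.9 146.7] [0.444  0.2481]
side empty_holder 0.52 [233.6 192.1] [ 0.4545 -0.0454]
side file 0.96 [246.7 185.1] [ 0.5013 -0.0127]
side file 0.61 [198.2 294.5] [ 0.3294 -0.4578]
wrist post_left 0.67 [242.  213.7] [ 0.5125 -0.0548]
wrist post_right 0.97 [193.2 174.3] [ 0.4546 -0.0045]
wrist seat 0.93 [206.9 215.7] [ 0.4639 -0.0688]
wrist lever_tab 0.7 [259.1 141.9] [0.5338 0.031 ]
wrist holder_hole_left 0.37 [231.1 169.1] [ 0.4966 -0.0086]
wrist file 0.67 [230.5 171.9] [ 0.4957 -0.0125]
```

View pics/scene0.png

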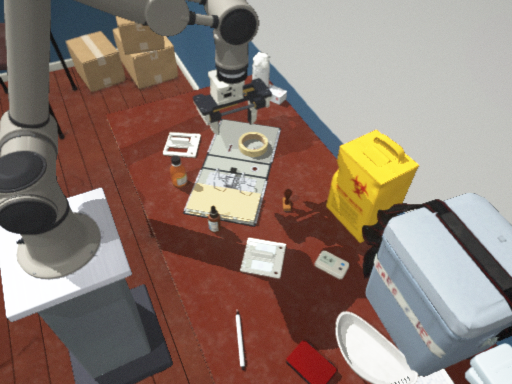

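View pics/wrist0.png

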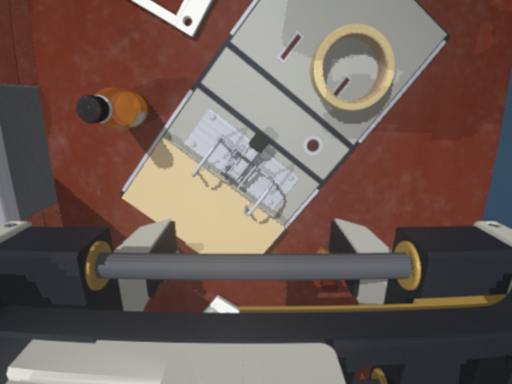

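Emit:
drive_tool(
  targets=[
    [[0, 0, -0.161, -21, -22, -21, 1], [0, 0, -0.161, -21, -22, -21, 1], [0, 0, -0.161, -21, -22, -21, 1], [0, 0, -0.161, -21, -22, -21, 1], [0, 0, 0, 0, 0, 0, 0.33]],
  ],
)

```text
clock: 2.58
tcp_pos: [0.4398, -0.0887, 0.3197]
tool_rot: [0.948, -0.318, -0.002, 0.0]
ft_force: [0.4, -0.1, 0.2]
opening: 0.0856
```

```bash
python3 - <<'E'
from h import *
np.set_printoptions(precision=4,suppress=True)
s=cv2.imread("pics/scene0.png")
a=cv2.resize(s[130:165,155:205],(400,280));b=cv2.resize(s[230:285,235:290],(280,280))
cv2.imwrite("pics/hold.png",np.hstack([a,b]))
c="wrist"; im=vision.read_camera(c);save(im,"w1.png")
print(ctrl.get_obs()["tcp_pos"],ctrl.get_obs()["opening"])
Z={"post_left":.048,"post_right":.048,"seat":.019,"lever_tab":.0235,"lever_hinge":.016,"file":0}
for n,z in Z.items():
    for r in models.tip_of(n,c)[:2]: print(n,round(r["p"],2),np.round(r["point"],1),atz(c,r["point"],z)[:2])
E
```

```text
[ 0.4409 -0.0884  0.3207] 0.08231844913007663
post_right 0.57 [206.1 105.3] [ 0.4562 -0.0043]
seat 0.66 [256.2 153.8] [ 0.4631 -0.067 ]
lever_tab 0.76 [255.3  16.7] [0.5351 0.0316]
lever_hinge 0.8 [254.6  78.1] [ 0.504 -0.009]
file 0.97 [253.6  81.2] [ 0.5022 -0.0097]
```

View pics/w1.png

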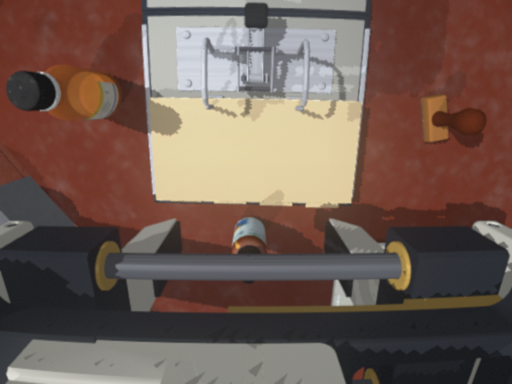

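View pics/hold.png

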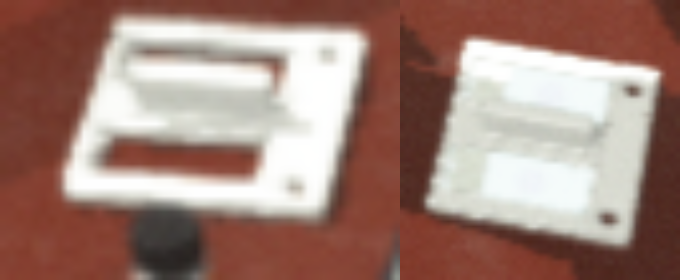

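```bash
cat > fit.py <<'E'
from h import *
from scipy.optimize import least_squares
def W(p,F):
    F=np.atleast_2d(F)/1e3;c,s=np.cos(p[2]),np.sin(p[2])
    return np.c_[p[0]+c*F[:,0]-s*F[:,1],p[1]+s*F[:,0]+c*F[:,1],F[:,2]]
def fit(cam,F,uv,p0):
    m=vision.camera_model(cam) if isinstance(cam,str) else cam
    f=lambda p:(proj(m,W(p,F))-uv).ravel()
    r=least_squares(f,p0,loss="soft_l1");return r.x,r.fun.reshape(-1,2)
E
python3 - <<'E'
from fit import *
np.set_printoptions(precision=4,suppress=True)
F=[[24,-40,50],[24,40,50],[123,-100,19],[123,100,19],[-54,0,28],[-2,0,16],[66,0,19]]
uv=np.array([[206.5,106],[304,107],[154,202],[356,206],[256,15],[254.6,78],[256,153.8]])
p,r=fit("wrist",F,uv,[.502,-.01,-2.21]);print(p,np.degrees(p[2]));print(r)
print(W(p,[[-54,0,28],[-3,0,69],[66,0,19],[24,40,48],[24,-40,48]]))
o=ctrl.get_obs();print(o["tcp_pos"],o["tool_rot"],o["opening"],2*np.arctan2(o["tool_rot"][1],o["tool_rot"][0]))
g=vision.read_camera("wrist");save(cv2.resize(g[0:130,140:370],(690,390)),"w1c.png")
E
```

```text
[ 0.5031 -0.011  -2.2217] -127.2928709905695
[[ 1.4032  0.2928]
 [-1.0703  0.1468]
 [ 3.7444  3.0017]
 [-6.0228  0.3574]
 [ 0.1016 -1.1482]
 [ 0.7165 -0.027 ]
 [-1.3865 -3.0399]]
[[ 0.5359  0.032   0.028 ]
 [ 0.505  -0.0086  0.069 ]
 [ 0.4631 -0.0635  0.019 ]
 [ 0.5204 -0.0543  0.048 ]
 [ 0.4568 -0.0058  0.048 ]]
[ 0.4415 -0.0875  0.3212] [ 0.9489 -0.3157  0.0007 -0.    ] 0.05862176098762872 -0.6423069372400795
```

View pics/w1c.png

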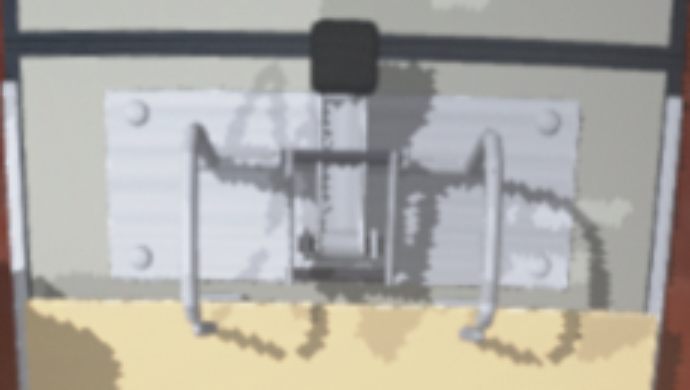

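Emit:
drive_tool(
  targets=[
    [[0, 0, -0.009, 32, 40, -20, 0.33], [0, 0, 0, 32, 40, -20, 0.33], [0, 0, 0, 31, 40, -20, 0.33], [0, 0, 0, 0, 0, 0, 0.33], [0, 0, 0, 0, 0, 0, 0.33]],
  ],
)

```text
clock: 3.6
tcp_pos: [0.5358, 0.0322, 0.2607]
tool_rot: [0.947, -0.32, -0.0, 0.0]
ft_force: [-0.3, 0.3, -0.8]
opening: 0.0304
```

```bash
python3 - <<'E'
from h import *
g=vision.read_camera("wrist");save(g,"w2.png")
o=ctrl.get_obs();print(o["tcp_pos"],o["tool_rot"],o["opening"],o["ft_force"])
for z in(.028,.0):print(proj("wrist",[0.5359,.032,z]))
for r in models.tip_of("lever_tab","wrist"): print(r)
g=vision.read_camera("side");save(cv2.resize(g[120:230,190:330],(700,550)),"s2.png")
E
```

```text
[0.53570153 0.03164452 0.26109857] [ 9.47189231e-01 -3.20675125e-01  7.81524425e-05  1.37043654e-04] 0.030331961021911547 [ 0.10068493 -0.0123585   0.42175496]
[[251.88629507 204.53047411]]
[[251.9071132  194.00306427]]
{'point': [251.2, 211.0], 'p': 0.91}
```

View pics/w2.png

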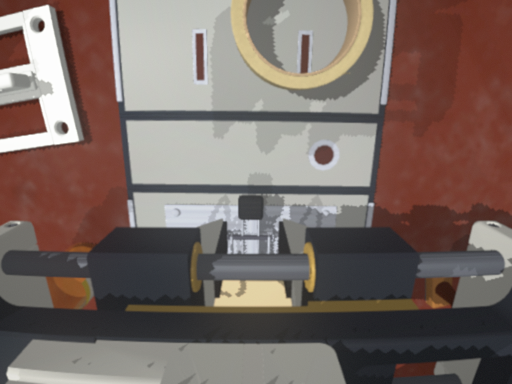

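Emit:
drive_tool(
  targets=[
    [[0, 0, 0, -1, -2, -25, 0.33], [0, 0, 0, 0, 0, -25, 0.33], [0, 0, 0, 0, 0, -22, 0.33], [0, 0, 0, 0, 0, 0, 0], [0, 0, 0, 0, 0, 0, 0], [0, 0, 0, 0, 0, 0, 0]],
  ],
)

```text
clock: 4.5
tcp_pos: [0.5332, 0.0302, 0.1888]
tool_rot: [0.947, -0.321, -0.003, 0.0]
ft_force: [-6.4, 1.3, -3.9]
opening: 0.0196
```

```bash
python3 - <<'E'
from fit import *
np.set_printoptions(precision=4,suppress=True)
import sys
# spine line direction measured at w2 pose -> rebuild camera there
m=vision.camera_model("wrist"); o=ctrl.get_obs();print(o["tcp_pos"],o["opening"],o["ft_force"])
T=np.array(m["camera_from_world"]).copy(); d=np.array([0.5357,.0317,.2611])-o["tcp_pos"]; T[:3,3]-=T[:3,:3]@d; m=dict(m,camera_from_world=T)
for a,b in(((123,114),(377,119)),((130,187),(373,190.5))):
    A,B=atz(m,a,.003),atz(m,b,.003);print(A,B,np.linalg.norm(B-A),np.arctan2(*(B-A)[1::-1]))
print("tab",atz(m,(251,208),.028))
E
```

```text
[0.5332 0.0302 0.1888] 0.01959596789914327 [-6.3801  1.3056 -3.8889]
[0.4931 0.1507 0.003 ] [0.6545 0.0219 0.003 ] 0.20654763470079776 -0.6737511758461288
[0.4548 0.1024 0.003 ] [ 0.6203 -0.0282  0.003 ] 0.21076547024228998 -0.668098809005316
tab [0.5323 0.0305 0.028 ]
```

Emit:
drive_tool(
  targets=[
    [[0, 0, -0.018, -3.0, -2.0, 10.2, 0], [0, 0, 0, -2.8, -3.5, 9.5, 0], [0, 0, 0, -3.9, -4.9, 8.4, 0], [0, 0, 0, -4.9, -6.1, 7.0, 0], [0, 0, 0, -5.6, -7.1, 5.3, 0], [0, 0, 0, -6.2, -7.8, 3.4, 0], [0, 0, 0, -6.5, -8.1, 1.3, 0], [0, 0, 0, 0, 0, 0, 0]],
  ],
)

```text
clock: 5.5
tcp_pos: [0.5012, -0.0097, 0.2353]
tool_rot: [0.944, -0.33, -0.0, -0.0]
ft_force: [-5.2, 4.1, 0.8]
opening: 0.0201
```

Emit:
drive_tool(
  targets=[
    [[0, 0, 0, 0, 0, 0, 0.36], [0, 0, 0, 0, 0, 0, 0.36], [0, 0, 0, 0, 0, 30, 0.36], [0, 0, 0, -10, -12, 25, 1], [0, 0, 0, -22, -28, 10, 1], [0, 0, 0, -22, -28, 0, 1], [0, 0, 0, 0, 0, 0, 1]],
  ],
)

```text
clock: 6.38
tcp_pos: [0.4475, -0.0789, 0.2998]
tool_rot: [0.944, -0.331, 0.001, 0.0]
ft_force: [-0.0, 0.7, 1.0]
opening: 0.0685
```

```bash
python3 - <<'E'
from fit import *
np.set_printoptions(precision=4,suppress=True)
o=ctrl.get_obs();print(o["tcp_pos"],o["tool_rot"],o["opening"],o["ft_force"])
g=vision.read_camera("wrist");save(g,"w3.png");save(cv2.resize(g[0:220,100:400],(792,581),interpolation=cv2.INTER_CUBIC),"w3c.png")
m=vision.camera_model("wrist");np.save("m3.npy",m,allow_pickle=True)
for n,z in {"post_left":.048,"post_right":.048,"seat":.019,"lever_tab":.069,"lever_hinge":.016,"file":0}.items():
    for r in models.tip_of(n,"wrist")[:2]: print(n,round(r["p"],2),np.round(r["point"],1),atz("wrist",r["point"],z)[:2])
print(proj(m,W([.499,-.0124,-2.242],[[24,40,48],[24,-40,48],[24,40,19],[24,-40,19]])))
E
```

```text
[ 0.4475 -0.0789  0.2998] [ 0.9438 -0.3306  0.0011  0.0002] 0.06850891951301219 [-0.0148  0.656   0.9955]
post_left 0.71 [298.9 120.9] [ 0.5172 -0.0513]
post_right 0.69 [200.2 124.5] [ 0.4548 -0.0048]
seat 0.76 [253.2 169.5] [ 0.4611 -0.0637]
lever_tab 0.82 [248.2  86.5] [ 0.5012 -0.0068]
lever_hinge 0.76 [252.1  92.7] [ 0.5021 -0.0098]
file 0.93 [249.9  92.3] [ 0.501  -0.0077]
[[300.3903 126.3076]
 [199.0084 126.595 ]
 [295.0632 124.1245]
 [204.7283 124.3776]]
```

View pics/w3c.png

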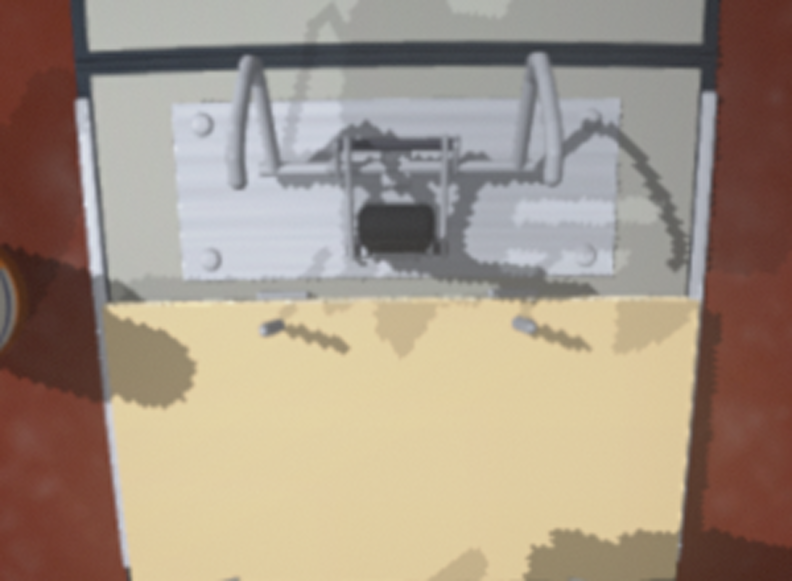

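```bash
python3 - <<'E'
from fit import *
np.set_printoptions(precision=4,suppress=True)
m=np.load("m3.npy",allow_pickle=True).item()
F=[[24,-40,48],[24,40,48],[24,-40,19],[24,40,19]]
uv=np.array([[199.8,125],[301.3,124.6],[206.8,122],[295.5,121.6]])
p,r=fit(m,F,uv,[.499,-.0124,-2.242]);print(p);print(r)
print(W(p,[[66,0,19]]))
for a,b in(((216,118.8),(362,112.6)),):pass
E
```

```text
[ 0.5006 -0.0116 -2.2406]
[[ 0.1166 -0.4482]
 [ 0.173  -0.4728]
 [-1.253   0.5549]
 [ 0.5198  0.5785]]
[[ 0.4596 -0.0633  0.019 ]]
```

Emit:
drive_tool(
  targets=[
    [[0, 0, 0, 0, 0, 30, 1], [0, 0, -0.185, 4, -40, 15, 1], [0, 0, -0.185, 10, -50, 0, 1], [0, 0, -0.185, 15, -50, 0, 1], [0, 0, -0.185, 12, 0, 0, 1], [0, 0, -0.185, 0, 0, 0, 1], [0, 0, -0.185, 0, 0, 0, 1], [0, 0, -0.185, 0, 0, 0, 1]],
  ],
)

```text
clock: 7.72
tcp_pos: [0.4895, -0.2171, 0.3435]
tool_rot: [-0.552, 0.834, 0.0, -0.0]
ft_force: [-0.3, -0.6, 0.5]
opening: 0.0922
```

Emit:
drive_tool(
  targets=[
    [[0, 0, -0.185, 0, 0, 0, 1], [0, 0, -0.185, 0, 0, 0, 1], [0, 0, 0, 0, 0, 0, 1]],
  ],
)

```text
clock: 8.1
tcp_pos: [0.4894, -0.2171, 0.3436]
tool_rot: [-0.393, 0.919, 0.0, -0.0]
ft_force: [0.4, 1.0, -0.6]
opening: 0.0918
```

```bash
python3 - <<'E'
from fit import *
np.set_printoptions(precision=4,suppress=True)
o=ctrl.get_obs();print(o["tcp_pos"],o["tool_rot"],o["opening"],2*np.arctan2(o["tool_rot"][1],o["tool_rot"][0]))
g=vision.read_camera("wrist");save(g,"w4.png")
m=vision.camera_model("wrist");np.save("m4.npy",m,allow_pickle=True)
for n in("holder","holder_hole_left","holder_hole_right"):
    for r in models.tip_of(n,"wrist")[:2]: print(n,round(r["p"],2),np.round(r["point"],1),atz("wrist",r["point"],0)[:2])
E
```

```text
[ 0.4894 -0.2171  0.3436] [-0.3931  0.9195  0.0001 -0.0001] 0.091790710904941 3.9496274303578964
holder 0.96 [298.1 143.2] [ 0.4794 -0.2777]
holder_hole_left 0.88 [335.2  97.5] [ 0.4887 -0.3398]
holder_hole_right 0.73 [259.  106.1] [ 0.5385 -0.2737]
holder_hole_right 0.24 [494.1 132.3] [ 0.3309 -0.4557]
```

View pics/w4.png

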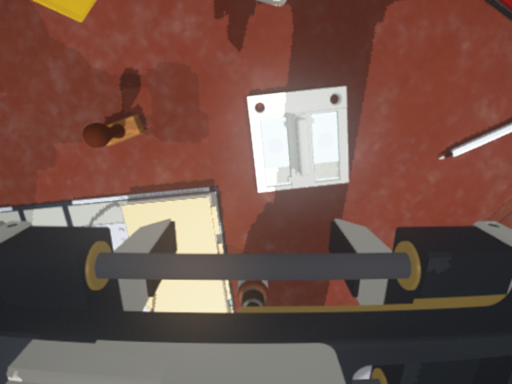

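```bash
python3 - <<'E'
from fit import *
np.set_printoptions(precision=4,suppress=True)
m=np.load("m4.npy",allow_pickle=True).item()
g=cv2.imread("pics/w4.png")
F=[[-42,40,8],[-42,-40,8],[-51,52,8],[-51,-52,8],[51,52,8],[51,-52,8]]
uv=np.array([[334,99],[260,107],[347,87],[247,97],[349,184],[258,192]],float)
p,r=fit(m,F,uv,[.48,-.278,2.49]);print(p);print(r)
G=W(p,[[-15,0,30]]);print("grip",G,"jaw yaw",p[2]-np.pi/2,p[2]+np.pi/2)
# subpixel: white mask min-area rect
mk=(g.min(2)>150).astype(np.uint8);n,l,s,c=cv2.connectedComponentsWithStats(mk)
i=l[115,285];print(s[i]);print(cv2.boxPoints(cv2.minAreaRect(cv2.findNonZero((l==i).astype(np.uint8)))))
E
```

```text
[ 0.4802 -0.28    2.4897]
[[ 1.2783 -0.4449]
 [-0.1765 -0.4575]
 [-0.7854  1.6192]
 [ 0.5565  2.0588]
 [-0.2556 -1.8027]
 [-0.2952 -0.24  ]]
grip [[ 0.4922 -0.2891  0.03  ]] jaw yaw 0.91888674323235 4.060479396822143
[ 247   86  102  107 9171]
[[245.9022  95.819 ]
 [345.5752  84.3182]
 [356.765  181.2964]
 [257.092  192.7971]]
```

Emit:
drive_tool(
  targets=[
    [[0, 0, 0.056, 1, -36, -35, 1], [0, 0, 0.055, 2, -36, -35, 1], [0, 0, 0, 0, 0, -40, 1], [0, 0, 0, 0, 0, -30, 1], [0, 0, 0, 0, 0, -15, 1], [0, 0, 0, 0, 0, 0, 1]],
  ],
)

```text
clock: 9.05
tcp_pos: [0.4922, -0.2895, 0.1885]
tool_rot: [-0.443, 0.897, 0.0, -0.0]
ft_force: [-0.1, -0.6, -1.2]
opening: 0.0919
```

Emit:
drive_tool(
  targets=[
    [[0, 0, 0, 0, 0, 0, 0], [0, 0, 0, 0, 0, 0, 0], [0, 0, 0, 0, 0, 0, 0], [0, 0, 0, 0, 0, 0, 0], [0, 0, 0, 0, 0, 0, 0], [0, 0, 0, 0, 0, 0, 0], [0, 0, 0, 0, 0, 0, 0]],
  ],
)

```text
clock: 9.93
tcp_pos: [0.4921, -0.2895, 0.1888]
tool_rot: [-0.442, 0.897, -0.0, -0.0]
ft_force: [-0.3, 0.8, -0.1]
opening: 0.0265
```

Emit:
drive_tool(
  targets=[
    [[0, 0, 0, 0, 0, 0, 0], [0, 0, 0, 0, 0, 0, 0]],
  ],
)

```text
clock: 10.18
tcp_pos: [0.4921, -0.2895, 0.1888]
tool_rot: [-0.442, 0.897, 0.0, -0.0]
ft_force: [0.4, 0.4, -0.4]
opening: 0.0105
```

Emit:
drive_tool(
  targets=[
    [[0, 0, 0, 0, 0, 10, 0], [0, 0, 0, 0, 0, 30, 0], [0, 0, 0, 0, 0, 50, 0], [0, 0, 0, 0, 0, 50, 0], [0, 0, 0.185, -3, 30, 0, 0], [0, 0, 0.185, -4, 40, 0, 0], [0, 0, 0.185, -4, 40, 0, 0], [0, 0, 0.185, -4, 40, 0, 0]],
  ],
)

```text
clock: 11.18
tcp_pos: [0.4767, -0.1382, 0.3295]
tool_rot: [0.739, -0.674, 0.0, -0.0]
ft_force: [0.5, 1.2, -0.1]
opening: 0.0107
```

Emit:
drive_tool(
  targets=[
    [[0, 0, 0.185, -4, 40, 0, 0], [0, 0, 0.185, -4, 40, 0, 0], [0, 0, 0.185, 0, 8, 0, 0], [0, 0, 0.185, 0, 0, 0, 0], [0, 0, 0.075, 0, 0, -30, 0], [0, 0, 0, 0, 0, -12, 0], [0, 0, 0, 0, 0, 0, 0]],
  ],
)

```text
clock: 12.05
tcp_pos: [0.469, -0.0515, 0.2866]
tool_rot: [0.944, -0.33, -0.001, 0.0]
ft_force: [0.0, -0.1, -0.9]
opening: 0.0107
```

```bash
python3 - <<'E'
from fit import *
np.set_printoptions(precision=4,suppress=True)
o=ctrl.get_obs();print(o["tcp_pos"],o["tool_rot"],o["opening"],2*np.arctan2(o["tool_rot"][1],o["tool_rot"][0]),o["ft_force"])
g=vision.read_camera("wrist");save(g,"w5.png");save(cv2.resize(g[60:280,100:400],(792,581),interpolation=cv2.INTER_CUBIC),"w5c.png")
m=vision.camera_model("wrist");np.save("m5.npy",m,allow_pickle=True)
for n in("post_left","post_right","holder_hole_left","holder_hole_right"):
    for r in models.tip_of(n,"wrist")[:2]: print(n,round(r["p"],2),np.round(r["point"],1))
f=[.5006,-.0116,-2.2406]
print("posts",proj(m,W(f,[[24,40,48],[24,-40,48]])))
t=o["tcp_pos"];h=o["tcp_pos"][2]-.188
print("holes",proj(m,W([.0,0,f[2]],[[-27,40,0],[-27,-40,0],[-27,40,8],[-27,-40,8]])+[t[0],t[1],h]))
E
```

```text
[ 0.469  -0.0515  0.2866] [ 0.9441 -0.3295 -0.0007  0.0001] 0.010741600199322706 -0.6716124705404641 [ 0.004  -0.1409 -0.9173]
post_left 0.62 [303.4 169.4]
post_left 0.18 [185.9 185.4]
post_right 0.65 [201.3 170.3]
holder_hole_right 0.78 [189.3 190. ]
holder_hole_right 0.35 [301.1 170.4]
posts [[303.2578 169.6191]
 [200.1231 169.8361]]
holes [[317.2533 187.1068]
 [185.7257 187.3848]
 [320.2081 190.8164]
 [182.7097 191.107 ]]
```

View pics/w5c.png

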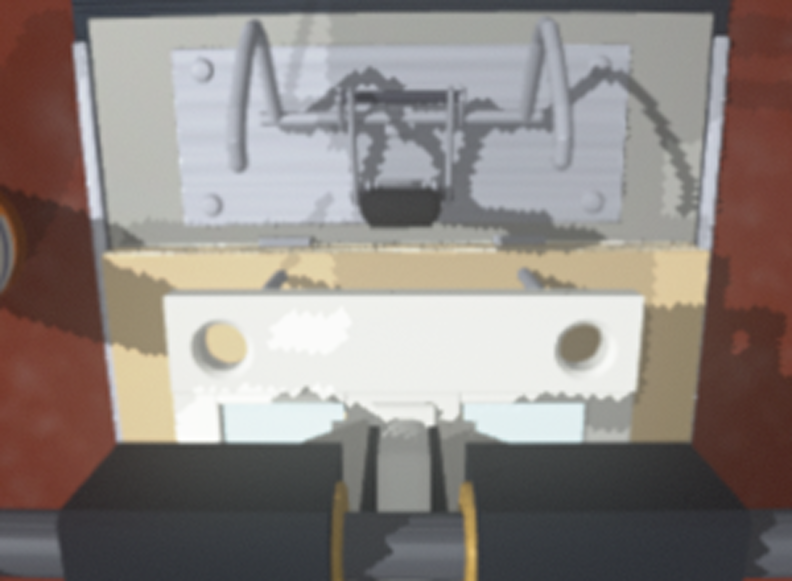

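Emit:
drive_tool(
  targets=[
    [[0, 0, 0, 0, 0, -20, 0], [0, 0, 0, 0, 0, -17, 0], [0, 0, 0, 0, 0, 0, 0]],
  ],
)

```text
clock: 12.68
tcp_pos: [0.4689, -0.0514, 0.2494]
tool_rot: [0.944, -0.329, -0.001, 0.0]
ft_force: [-1.2, 0.9, -0.6]
opening: 0.0105
```

```bash
python3 - <<'E'
from fit import *
np.set_printoptions(precision=4,suppress=True)
o=ctrl.get_obs();print(o["tcp_pos"],o["opening"],o["ft_force"])
g=vision.read_camera("wrist");save(cv2.resize(g[140:260,150:350],(800,480),interpolation=cv2.INTER_CUBIC),"w6c.png")
m=vision.camera_model("wrist")
f=[.5006,-.0116,-2.2406]
A=[150,140]
print("posts",(proj(m,W(f,[[24,40,48],[24,-40,48]]))-A)*4)
t=o["tcp_pos"];h=t[2]-.1885
print("holes",(proj(m,W([.0,0,f[2]],[[-27,40,0],[-27,-40,0],[-27,40,8],[-27,-40,8]])+[t[0],t[1],h])-A)*4)
E
```

```text
[ 0.4689 -0.0514  0.2494] 0.010516565528624539 [-1.2158  0.8883 -0.6182]
posts [[652.3356 166.9108]
 [162.1282 167.3711]]
holes [[668.3766 187.7727]
 [143.84   188.2686]
 [680.1196 202.5392]
 [131.8448 203.0586]]
```

View pics/w6c.png

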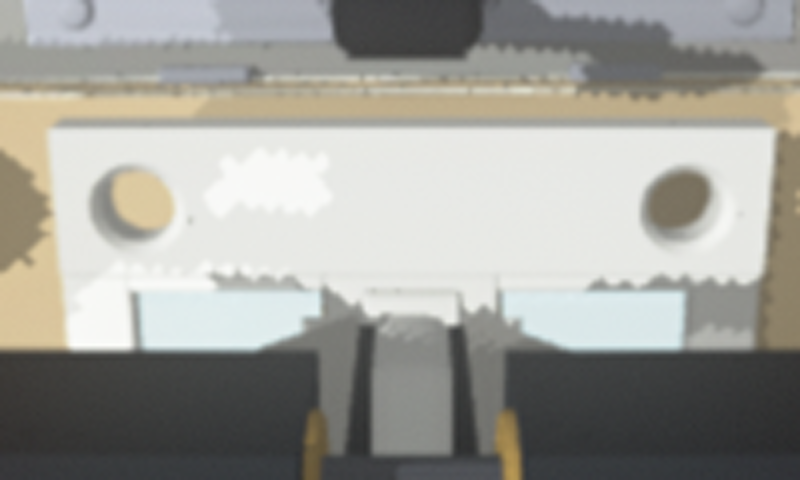

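Emit:
drive_tool(
  targets=[
    [[0, 0, 0, 0, 0, -8, 0], [0, 0, 0, 0, 0, -8, 0], [0, 0, 0, 0, 0, 0, 0]],
  ],
)

```text
clock: 13.1
tcp_pos: [0.4689, -0.0514, 0.2333]
tool_rot: [0.944, -0.329, -0.001, 0.0]
ft_force: [0.5, 0.6, -0.2]
opening: 0.0107
```

```bash
python3 - <<'E'
from fit import *
np.set_printoptions(precision=4,suppress=True)
o=ctrl.get_obs();print(o["tcp_pos"],o["opening"],o["ft_force"])
g=vision.read_camera("wrist");save(cv2.resize(g[140:260,150:350],(800,480),interpolation=cv2.INTER_CUBIC),"w7c.png")
m=vision.camera_model("wrist")
f=[.5006,-.0116,-2.2406]
A=[150,140]
print("posts",(proj(m,W(f,[[24,40,48],[24,-40,48]]))-A)*4)
t=o["tcp_pos"];h=t[2]-.1885
print("holes",(proj(m,W([.0,0,f[2]],[[-27,40,0],[-27,-40,0],[-27,40,8],[-27,-40,8]])+[t[0],t[1],h])-A)*4)
E
```

```text
[ 0.4689 -0.0514  0.2333] 0.01069476341212174 [ 0.4719  0.595  -0.1746]
posts [[676.0844 194.2569]
 [141.1835 194.6065]]
holes [[670.6643 188.0048]
 [144.9563 188.348 ]
 [682.5179 202.8246]
 [132.9648 203.1841]]
```

View pics/w7c.png

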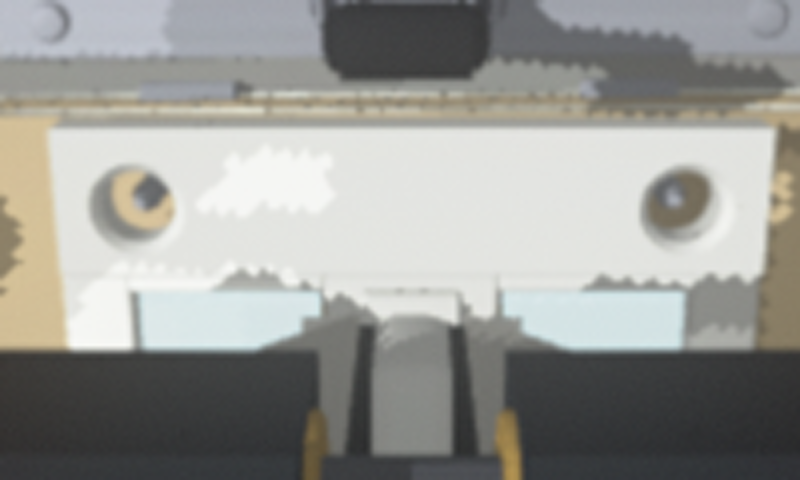

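Emit:
drive_tool(
  targets=[
    [[0, 0, 0, 0, 0, -8, 0], [0, 0, 0, 0, 0, -8, 0], [0, 0, 0, 0, 0, -6, 0], [0, 0, 0, 0, 0, -2, 0], [0, 0, 0, 0, 0, 0, 0]],
  ],
)

```text
clock: 13.78
tcp_pos: [0.4691, -0.0515, 0.2097]
tool_rot: [0.944, -0.329, -0.0, 0.0]
ft_force: [0.8, -0.1, -1.2]
opening: 0.0107
```

Emit:
drive_tool(
  targets=[
    [[0, 0, 0, 0, 0, -1, 0], [0, 0, 0, 0, 0, -0.5, 0], [0, 0, 0, 0, 0, 0, 0]],
  ],
)

```text
clock: 14.15
tcp_pos: [0.4691, -0.0515, 0.2084]
tool_rot: [0.944, -0.329, 0.0, 0.0]
ft_force: [0.1, -0.5, -1.2]
opening: 0.0108
```

Emit:
drive_tool(
  targets=[
    [[0, 0, 0, 0, 0, -0.5, 0], [0, 0, 0, 0, 0, -0.5, 0], [0, 0, 0, 0, 0, 0, 0]],
  ],
)

```text
clock: 14.52
tcp_pos: [0.4691, -0.0515, 0.2078]
tool_rot: [0.944, -0.329, 0.0, 0.0]
ft_force: [-1.7, -0.6, 4.6]
opening: 0.011
```

Emit:
drive_tool(
  targets=[
    [[0, 0, 0, 0, 0, 0, 0.36], [0, 0, 0, 0, 0, 0, 0.36], [0, 0, 0, 0, 0, 10, 0.36], [0, 0, 0, 0, 0, 30, 0.36], [0, 0, 0, 0, 0, 32, 0.36], [0, 0, 0, 16, 21, 0, 0.36], [0, 0, 0, 16, 21, 0, 0.36], [0, 0, 0, 0, 0, 0, 0.36]],
  ],
)

```text
clock: 15.52
tcp_pos: [0.5016, -0.0086, 0.2799]
tool_rot: [0.945, -0.328, 0.001, -0.0]
ft_force: [-0.2, -0.0, -0.6]
opening: 0.033
```

```bash
python3 - <<'E'
from fit import *
np.set_printoptions(precision=4,suppress=True)
o=ctrl.get_obs();print(o["tcp_pos"],o["opening"],o["ft_force"])
f=[.5006,-.0116,-2.2406]
for c in("scene","side"):
    g=vision.read_camera(c)
    for n in("holder","holder_hole_left","holder_hole_right"):
        z={"holder":.019}.get(n,.019)
        for r in models.tip_of(n,c)[:2]: print(c,n,round(r["p"],2),np.round(r["point"],1),atz(c,r["point"],z)[:2])
save(cv2.resize(vision.read_camera("side")[130:230,190:310],(720,600),interpolation=cv2.INTER_CUBIC),"s8.png")
print(W(f,[[66,0,19],[24,40,19],[24,-40,19]]))
E
```

```text
[ 0.5016 -0.0086  0.2799] 0.032974760972410394 [-0.1687 -0.0333 -0.6442]
scene holder 0.74 [224. 200.] [ 0.4604 -0.066 ]
scene holder 0.18 [238.  186.2] [ 0.5202 -0.0347]
scene holder_hole_left 0.93 [238.9 192.1] [ 0.5128 -0.0571]
scene holder_hole_right 0.93 [216.3 188. ] [ 0.4581 -0.0132]
side holder 0.69 [233.9 191.1] [ 0.4544 -0.0658]
side holder_hole_left 0.6 [248.3 190.2] [ 0.5006 -0.0677]
side holder_hole_left 0.43 [284.4 159.6] [0.648  0.0949]
side holder_hole_right 0.9 [232.8 182.2] [ 0.4553 -0.0161]
[[ 0.4596 -0.0633  0.019 ]
 [ 0.5171 -0.0552  0.019 ]
 [ 0.4543 -0.0056  0.019 ]]
```

Emit:
drive_tool(
  targets=[
    [[0, 0, 0, 0, -1, 0, 0.3], [0, 0, 0, 0, 0, -15, 0.3], [0, 0, 0, 0, 0, -15, 0.3], [0, 0, 0, 0, 0, -14, 0.3], [0, 0, 0, 0, 0, 0, 0], [0, 0, 0, 0, 0, 0, 0], [0, 0, 0, 0, 0, 0, 0]],
  ],
)

```text
clock: 16.85
tcp_pos: [0.5007, -0.0104, 0.2342]
tool_rot: [0.944, -0.329, -0.001, 0.0]
ft_force: [2.9, 0.1, -18.9]
opening: 0.0195
```

Emit:
drive_tool(
  targets=[
    [[0, 0, 0, 0, 0, -1.5, 0], [0, 0, 0, 0, 0, 0, 0]],
  ],
)

```text
clock: 17.1
tcp_pos: [0.5006, -0.0104, 0.2341]
tool_rot: [0.944, -0.329, -0.001, 0.0]
ft_force: [-4.2, 0.1, -4.3]
opening: 0.0198
```

Emit:
drive_tool(
  targets=[
    [[0, 0, 0, 6.5, 8.1, -1.3, 0], [0, 0, 0, 6.2, 7.8, -3.4, 0], [0, 0, 0, 5.6, 7.1, -5.3, 0], [0, 0, 0, 4.9, 6.1, -7.0, 0], [0, 0, 0, 3.9, 4.9, -8.4, 0], [0, 0, 0, 2.8, 3.5, -9.5, 0], [0, 0, 0, 1.6, 2.0, -10.2, 0], [0, 0, 0, 0, 0, -1.5, 0]],
  ],
)

```text
clock: 18.1
tcp_pos: [0.5333, 0.0315, 0.1887]
tool_rot: [0.944, -0.329, 0.001, -0.002]
ft_force: [-1.5, 17.5, 7.2]
opening: 0.0197
```

Emit:
drive_tool(
  targets=[
    [[0, 0, 0, 0, -2, 0, 0.3], [0, 0, 0, 0, 0, 0, 0.3], [0, 0, 0, 0, 0, 20, 0.3], [0, 0, 0, 0, 0, 20, 0.3], [0, 0, 0, 0, 0, 0, 0], [0, 0, 0, 0, 0, 0, 0], [0, 0, 0, 0, 0, 0, 0], [0, 0, 0, 0, 0, -8, 0]],
  ],
)

```text
clock: 19.1
tcp_pos: [0.5327, 0.027, 0.2188]
tool_rot: [0.944, -0.329, 0.0, 0.0]
ft_force: [-0.2, -0.2, 0.4]
opening: 0.0003
```

Emit:
drive_tool(
  targets=[
    [[0, 0, 0, 0, 0, -8, 0], [0, 0, 0, 0, 0, -5, 0], [0, 0, 0, 0, 0, 0, 0]],
  ],
)

```text
clock: 19.48
tcp_pos: [0.5323, 0.027, 0.2062]
tool_rot: [0.944, -0.329, -0.001, 0.0]
ft_force: [-2.1, 0.5, 4.2]
opening: 0.0003
```

Emit:
drive_tool(
  targets=[
    [[0, 0, 0, 0, 0, -1.5, 0], [0, 0, 0, 0, 0, 0, 0]],
  ],
)

```text
clock: 19.73
tcp_pos: [0.5323, 0.0271, 0.2058]
tool_rot: [0.944, -0.329, -0.0, 0.0]
ft_force: [-5.2, 0.7, 14.5]
opening: 0.0007
```

Emit:
drive_tool(
  targets=[
    [[0, 0, 0, 0, 0, 35, 0], [0, 0, 0, 0, 0, 40, 0.4], [0, 0, 0, -32, -39, 0, 0.4], [0, 0, 0, -32, -39, 0, 0.4], [0, 0, 0, 0, 0, 0, 0.4], [0, 0, 0, 0, 0, 0, 0.4]],
  ],
)

```text
clock: 20.48
tcp_pos: [0.469, -0.051, 0.2798]
tool_rot: [0.944, -0.329, 0.0, -0.0]
ft_force: [-0.3, -0.2, 0.2]
opening: 0.0363
```

```bash
python3 - <<'E'
from fit import *
o=ctrl.get_obs();print(o["tcp_pos"],o["tool_rot"],o["opening"],o["ft_force"])
g=vision.read_camera("wrist");save(cv2.resize(g[40:260,100:400],(792,581),interpolation=cv2.INTER_CUBIC),"w9c.png")
E
```

```text
[ 0.46899394 -0.0509946   0.27977873] [ 9.44286920e-01 -3.29123135e-01  3.93791816e-04 -1.42346336e-04] 0.03633291683750843 [-0.32029159 -0.19541376  0.16756123]
```

View pics/w9c.png

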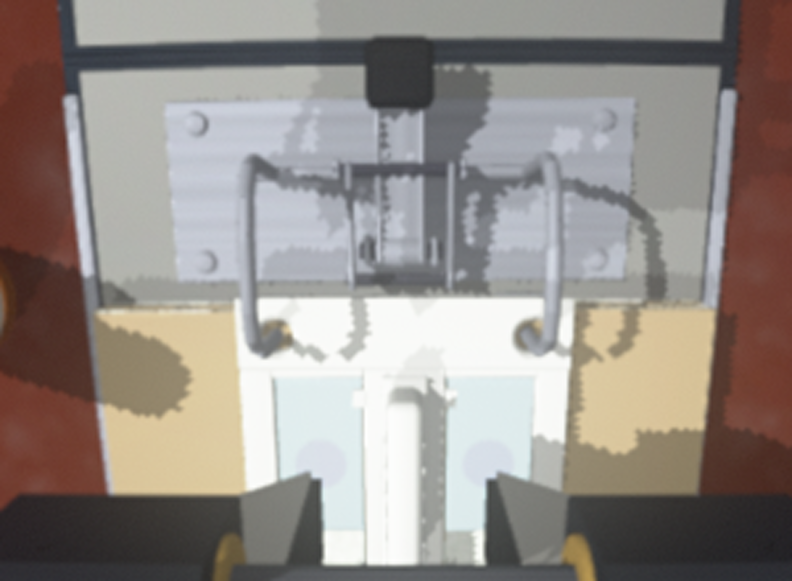

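Emit:
drive_tool(
  targets=[
    [[0, 0, 0, 0, 0, -30, 0.4], [0, 0, 0, 0, 0, -30, 0.4], [0, 0, 0, 0, 0, -11, 0.4], [0, 0, 0, 0, 0, 0, 0], [0, 0, 0, 0, 0, 0, 0], [0, 0, 0, 0, 0, 0, 0], [0, 0, 0, 0, 0, 0, 0], [0, 0, 0, 0, 0, 0, 0]],
  ],
)

```text
clock: 21.52
tcp_pos: [0.4689, -0.051, 0.2096]
tool_rot: [0.944, -0.329, 0.001, -0.0]
ft_force: [-0.0, 1.1, 6.3]
opening: 0.0108
```

Emit:
drive_tool(
  targets=[
    [[0, 0, 0, 0, 0, 4, 0], [0, 0, 0, 0, 0, 5, 0], [0, 0, 0, 0, 0, 5, 0], [0, 0, 0, 0, 0, 5, 0], [0, 0, 0, 0, 0, 3, 0], [0, 0, 0, 0, 0, 0, 0]],
  ],
)

```text
clock: 22.28
tcp_pos: [0.4687, -0.051, 0.231]
tool_rot: [0.944, -0.329, 0.0, -0.0]
ft_force: [-0.4, -0.4, -1.2]
opening: 0.0108
```

Emit:
drive_tool(
  targets=[
    [[0, 0, 0, 0, 0, 2, 0], [0, 0, 0, 0, 0, 1, 0], [0, 0, 0, 0, 0, 0, 0]],
  ],
)

```text
clock: 22.65
tcp_pos: [0.4686, -0.051, 0.2338]
tool_rot: [0.944, -0.329, 0.0, 0.0]
ft_force: [-0.2, 0.6, -0.7]
opening: 0.0106
```

Emit:
drive_tool(
  targets=[
    [[0, 0, 0, 0, 0, 1, 0], [0, 0, 0, 0, 0, 0.5, 0], [0, 0, 0, 0, 0, 0, 0]],
  ],
)

```text
clock: 23.02
tcp_pos: [0.4686, -0.051, 0.2353]
tool_rot: [0.944, -0.329, 0.0, 0.0]
ft_force: [-0.4, -1.4, -1.5]
opening: 0.0108
```

Emit:
drive_tool(
  targets=[
    [[0, 0, 0, 0, 0, 0.5, 0], [0, 0, 0, 0, 0, 0, 0]],
  ],
)

```text
clock: 23.28
tcp_pos: [0.4686, -0.051, 0.2358]
tool_rot: [0.944, -0.329, 0.0, 0.0]
ft_force: [-0.6, -0.4, -0.1]
opening: 0.0107
```

Emit:
drive_tool(
  targets=[
    [[0, 0, 0, 0, 0, 0.5, 0], [0, 0, 0, 0, 0, 0, 0]],
  ],
)

```text
clock: 23.52
tcp_pos: [0.4686, -0.051, 0.2362]
tool_rot: [0.944, -0.329, 0.0, -0.0]
ft_force: [0.2, 0.2, -0.7]
opening: 0.0103
```

Emit:
drive_tool(
  targets=[
    [[0, 0, 0, 0, 0, 0.5, 0], [0, 0, 0, 0, 0, 0, 0]],
  ],
)

```text
clock: 23.78
tcp_pos: [0.4686, -0.0509, 0.2367]
tool_rot: [0.944, -0.329, 0.0, -0.0]
ft_force: [0.4, 0.4, -3.1]
opening: 0.0105
```

Emit:
drive_tool(
  targets=[
    [[0, 0, 0, 0, 0, 0.3, 0], [0, 0, 0, 0, 0, 0, 0]],
  ],
)

```text
clock: 24.02
tcp_pos: [0.4686, -0.0509, 0.2369]
tool_rot: [0.944, -0.329, -0.0, -0.0]
ft_force: [0.8, 1.1, -2.9]
opening: 0.0106
```

Emit:
drive_tool(
  targets=[
    [[0, 0, 0, 0, 0, 0.3, 0], [0, 0, 0, 0, 0, 0, 0]],
  ],
)

```text
clock: 24.28
tcp_pos: [0.4686, -0.0509, 0.2373]
tool_rot: [0.944, -0.329, -0.0, -0.0]
ft_force: [1.7, 1.6, -4.2]
opening: 0.0107
```

Emit:
drive_tool(
  targets=[
    [[0, 0, 0, 0, 0, 0.4, 0], [0, 0, 0, 0, 0, 0, 0]],
  ],
)

```text
clock: 24.52
tcp_pos: [0.4686, -0.0509, 0.2376]
tool_rot: [0.944, -0.329, 0.0, -0.0]
ft_force: [2.1, 2.8, -6.0]
opening: 0.011
```

Emit:
drive_tool(
  targets=[
    [[0, 0, 0, 0, 0, 0.3, 0], [0, 0, 0, 0, 0, 0, 0]],
  ],
)

```text
clock: 24.78
tcp_pos: [0.4687, -0.0509, 0.2379]
tool_rot: [0.944, -0.329, 0.0, -0.0]
ft_force: [3.7, 3.8, -9.0]
opening: 0.0108
```

Emit:
drive_tool(
  targets=[
    [[0, 0, 0, 0, 0, -0.1, 0], [0, 0, 0, 0, 0, 0, 0], [0, 0, 0, 0, 0, 0, 0], [0, 0, 0, 0, 0, 0, 0]],
  ],
)

```text
clock: 25.28
tcp_pos: [0.4686, -0.0509, 0.2379]
tool_rot: [0.944, -0.329, -0.0, -0.0]
ft_force: [3.9, 3.2, -7.6]
opening: 0.0109
```

Emit:
drive_tool(
  targets=[
    [[0, 0, 0, 0, 0, -5, 0], [0, 0, 0, 0, 0, -6, 0], [0, 0, 0, 0, 0, -6, 0], [0, 0, 0, 0, 0, -6, 0], [0, 0, 0, 0, 0, -3, 0], [0, 0, 0, 0, 0, -1.5, 0], [0, 0, 0, 0, 0, 0, 0]],
  ],
)

```text
clock: 26.15
tcp_pos: [0.4686, -0.051, 0.2104]
tool_rot: [0.944, -0.329, 0.0, 0.0]
ft_force: [-0.7, -0.6, -1.2]
opening: 0.0108
```

Emit:
drive_tool(
  targets=[
    [[0, 0, 0, 0, 0, -0.5, 0], [0, 0, 0, 0, 0, -0.4, 0], [0, 0, 0, 0, 0, 0, 0]],
  ],
)

```text
clock: 26.52
tcp_pos: [0.4686, -0.051, 0.2096]
tool_rot: [0.944, -0.329, 0.0, 0.0]
ft_force: [-0.4, -0.2, -1.1]
opening: 0.0109
```

Emit:
drive_tool(
  targets=[
    [[0, 0, 0, 0, 0, -0.4, 0], [0, 0, 0, 0, 0, 0, 0]],
  ],
)

```text
clock: 26.78
tcp_pos: [0.4686, -0.051, 0.2096]
tool_rot: [0.944, -0.329, 0.0, 0.0]
ft_force: [-1.6, 0.3, 5.0]
opening: 0.0109
```

Seated at the same height as before. Release and retreat.

Emit:
drive_tool(
  targets=[
    [[0, 0, 0, 0, 0, 0, 0.4], [0, 0, 0, 0, 0, 0, 0.4], [0, 0, 0, 0, 0, 5, 0.4], [0, 0, 0, 0, 0, 30, 0.4], [0, 0, 0, 0, 0, 40, 0.4], [0, 0, 0, 0, 0, 40, 0.4], [0, 0, 0, 0, 0, 0, 0.4]],
  ],
)

```text
clock: 27.65
tcp_pos: [0.4693, -0.0511, 0.3272]
tool_rot: [0.944, -0.329, 0.003, -0.0]
ft_force: [0.6, -0.5, -1.1]
opening: 0.0368
```

```bash
python3 - <<'E'
from fit import *
np.set_printoptions(precision=4,suppress=True)
o=ctrl.get_obs();print(o["tcp_pos"],o["opening"],o["ft_force"])
g=vision.read_camera("wrist");w=cv2.resize(g[60:280,100:400],(600,440))
s=cv2.imread("pics/scene0.png")[:,:,::-1];s2=vision.read_camera("scene")
a=cv2.resize(s2[120:300,150:370],(200,164));save(w,"fin.png")
T=["holder","empty_holder","amber_bottle","dropper","tape_roll","temp_logger","rubber_stamp","pen"]
for n in T:
    r=models.tip_of(n,"scene"); print(n,[(np.round(q["point"],1),round(q["p"],2)) for q in r[:2]])
for b in((155,130,205,165),(160,150,195,195),(205,205,222,235),(310,245,350,285),(275,185,300,215),(230,305,250,372)):
    x0,y0,x1,y1=b;print(b,np.abs(s2[y0:y1,x0:x1].astype(int)-s[y0:y1,x0:x1]).mean().round(2))
E
```

```text
[ 0.4693 -0.0511  0.3272] 0.03676041469247842 [ 0.6478 -0.4763 -1.0767]
holder [(array([225.6, 197.7]), 0.93)]
empty_holder []
amber_bottle [(array([178.7, 182.9]), 0.71)]
dropper [(array([228.6, 182.1]), 0.68), (array([213.3, 225.9]), 0.56)]
tape_roll [(array([254.5, 147.1]), 0.51)]
temp_logger [(array([330. , 266.6]), 0.88)]
rubber_stamp [(array([288.2, 203.9]), 0.73), (array([333.1, 264.9]), 0.52)]
pen [(array([241.5, 341.8]), 0.52), (array([225.1, 202.8]), 0.3)]
(155, 130, 205, 165) 26.74
(160, 150, 195, 195) 3.02
(205, 205, 222, 235) 9.98
(310, 245, 350, 285) 5.94
(275, 185, 300, 215) 3.14
(230, 305, 250, 372) 2.29
```

```bash
python3 - <<'E'
from fit import *
np.set_printoptions(precision=4,suppress=True)
f=[.5006,-.0116,-2.2406]
vision.read_camera("wrist")
for n,P in {"lever_tab":[-54,0,23.5],"holder":[66,0,19],"holder_hole_left":[24,40,19],"holder_hole_right":[24,-40,19]}.items():
    print(n,[np.round(q["point"],1) for q in models.tip_of(n,"wrist")[:2]],proj("wrist",W(f,P)))
vision.read_camera("side")
for n in("empty_holder","dropper"):print(n,[(np.round(q["point"],1),round(q["p"],2)) for q in models.tip_of(n,"side")])
order.hand_in()
E
```

```text
lever_tab [array([252.6,  75.8])] [[252.8313  72.0727]]
holder [array([252.6, 198.4])] [[252.7918 196.0746]]
holder_hole_left [array([291.4, 153.8])] [[292.9644 155.7114]]
holder_hole_right [array([251.5, 129.3]), array([251.1,  74.8])] [[212.4791 155.7685]]
empty_holder [(array([225.8, 147.3]), 0.75), (array([249.9, 188.1]), 0.55)]
dropper [(array([219.3, 212. ]), 0.73), (array([199.8, 292.9]), 0.38)]
the job is handed in; nothing more can be done
```

The holder with the two glass slides is filed on both posts with the rings shut, and I handed the job in at about 28 s of the 72 s.

- **Lever up:** I pinched the tab and carried it round the hinge, and the picture afterwards showed the rings wide open.
- **Setting down:** The camera showed both post tips inside the holder's holes before the final descent. I set the holder down gently, with about 5 N at contact.
- **Lever down:** I carried the tab back down and then pressed it with closed fingers to about 14 N. It did not give, and the picture showed the arches on the posts.
- **Pull test:** The rings stopped the holder after about 28 mm. I held the pull there at 7.6 N in the last reading, about 7 N net of the holder's weight, with a peak reading of 9.0 N. I then laid the holder back at the same height and let go.

**Last checks:**
- The holder origin, its left hole and the lever tab were found within about 4 pixels of where they should be.
- The network's report for the right hole disagreed (251, 129 against an expected 212, 156). I took it as a false detection, since the picture taken after shutting the rings showed both holes on their posts. I could not view the final picture because the 12-picture limit was reached.
- The bottle, tape roll, temperature logger, stamp and pen showed up about where they had been, within a few pixels.
- The empty holder was not found in the scene camera, probably hidden by the gripper, but the side camera put it at its old place. The dropper gave several uncertain detections, one of them within about 5 pixels of its old place. The arm did not go near either one.

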